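# Index the curing carousel to the lamp and zero its exposure counter

## Task

Turn the print carousel one click, in whichever direction brings the amber print beside the violet UV lamp, by pushing its black rim posts, and leave it resting in that click; keep off the prints, which are still soft. Then turn the exposure counter's knob anticlockwise, back to its zero stop at the red pin. Do not shift the other things on the bench.

Things in the scene. Friction and masses are not known exactly. Their poses are not given: they have to be found in the camera images.
- carousel: Six-station indexing carousel, fixed to the bench: grey drum of diameter 220 and height 40, carrying an aluminium disc of diameter 230 whose top is 54 above the bench. Origin: centre of the drum's underside, on the disc's axis; z up. Its x axis points at where the amber print stands at the start (far side). It does not turn with the disc.
- turntable (a joint): Angle of the disc about the vertical, rad; 0 at the start, positive anticlockwise seen from above. Spring detents every 60 degrees (1.047 rad) hold it; about 0.35 N m gets it out of a click, and beyond half way it is drawn into the next one.
- disc_top (a point): Centre of the disc's top, 54 above the bench; its frame turns with the disc. Six black push posts, diameter 10, rise from the disc to 99 above the bench, centred 105 from the axis at 30, 90, 150, 210, 270 and 330 degrees in this frame; the prints stand between them at 0 (amber), 60, ... 300 degrees, 70 from the axis.
- amber_print: The amber print, a rook-shaped tower of diameter 32 and height 42, stuck to the disc, its foot 55 above the bench. Origin: on the disc's axis 40 above the bench (it turns with the disc); the x axis points to the print.
- amber_foot (a point): Centre of the foot of the amber print, 70 from the disc's axis, 55 above the bench.
- grey_prints: The five grey prints (towers, gears, a bracket, all within 40 wide and 40 high) stuck to the other stations, 70 from the axis at 60, 120, 180, 240, 300 degrees. Origin: on the disc's axis 40 above the bench.
- lamp: UV lamp: upright violet tube on a black round foot with a black cap, diameter 56, height 163, fixed 155 from the carousel's axis, at +60 or -60 degrees from the carousel's x axis. Origin: centre of its underside.
- blower: Drying blower: white round column with grey bands, diameter 56, height 130, fixed, at the other of these two places. Origin: centre of its underside.
- counter: Exposure counter, fixed to the bench: blue box 110 x 110, 48 high, with a white dial on top (50 above the bench) and a red stop pin, diameter 6, height 12, at (43, 9) in its frame. Origin: centre of its underside, below the knob's axis; the zero mark lies towards its x axis.
- counter_knob (a joint): Angle of the reset knob, rad: 0 at the zero stop, growing clockwise seen from above, up to 2.2. The knob is a black bar 64 long, 10 wide, centred on the axis, from 56 to 80 above the bench, on a hub of diameter 36 that is 6 thick; its red end is the pointer, and points along the counter's x axis (next to the stop pin) at 0. It stays where it is left; 0.03 N m turns it.
- build_plate: Aluminium build plate 130 x 80 x 12 with a dark 40 x 40 x 30 block on it, loose. Origin: centre of its underside.
- vat: Closed amber vat 170 x 130 x 45 with a small black grip (to 55 high), loose. Origin: centre of its underside.
- tweezers: Steel tweezers, 120 long, 8 high, lying loose. Origin: middle, underside.
- dish: White ceramic dish, diameter 90, 25 high, loose. Origin: centre of its underside.
- bottle: Amber resin bottle, diameter 64, 160 high, loose. Origin: centre of its underside.
Things that resemble listed ones, but are neither listed nor needed, are in the scene too. What is meant by the counter is not brown, and is the smaller of those in its own colour. What is shaped like the lamp but pink is not meant.

How it is judged:
By the outcome, as a careful person would: the job done as asked, in the order asked, and still so for the second after the job is handed in, with the robot touching nothing.
It also fails if it takes over 51 s, if anything falls off the work surface, if the arm or the gripper's body presses on something with over 40 N, if the wrist force passes 120 N, or if a joint passes its speed limit or range.

## Robot

A 6-joint arm with a two-finger parallel gripper is mounted at the origin on the work surface. World frame = base frame: x ahead of the robot, y to its left, z up, the work surface at z = 0. Lengths are in m, angles in degrees, forces in N, time in s.
With the tool pointing down it reaches from about 0.35 to 0.875 m from the base axis. Payload 4.2 kg.
Tool frame: the origin (TCP) lies at the very end of the fingers, on their centre line; the grasp point (between the pads) lies 19 mm behind it; z points along the fingers, y is the line along which they close (so a half turn about z gives the same grasp; the last joint's range is limited). The gripper opens to 87 mm and grips with 3 to 60 N. Pads are 19 mm wide; open, the fingers measure 117 mm over their backs; the gripper's body (75 mm by 190 mm) begins 51 mm behind the grasp point.
Start: joints at [-51.99, 22.042, 0.453, 0, -68.411, -14.817], TCP at [0.246, -0.574, 0.223] pointing down, gripper open.
Joint ranges: [-179.83, 179.83], [-69.29, 118.12], [-61.27, 80.66], [-181.25, 117.63], [-171.15, -9.14], [-177.46, 177.46]. Speed limits (degrees/s): [159.86, 159.86, 180, 180, 180, 180].

## Interface

Orientations are given as a 3x3 rotation matrix whose columns are the frame's x, y, z axes.
In Python, from station import r gives the robot as it stands.
- The arm moves only by the tool jog_arm, never from a script. Its argument "plan" is text: rows parted by semicolons, each of 7 numbers parted by spaces: the shift along the tool's x, y, z normalised to -1 to 1, where 1 is 0.025 m, then the turn, a rotation vector about the tool's x, y, z normalised to -1 to 1, where 1 is 8 degrees, then the closure, from -1 (fully open) to 1 (shut). A call has exactly 10 rows; each row shifts and turns the commanded pose from where the row before left it, along the tool's axes as they then stand; what a row does not reach is not made up. A row lasts 1/10 s, in which the tool goes at most 50 mm and 8.59 degrees, less where a joint would pass 70% of its speed; a pose out of reach is approached as far as the arm can. A call with a number of a shift or a turn outside -1 to 1 is refused whole. A call with a gripper value outside its range is refused whole. The fingers move at their own pace and stop on an object; the grip force is fixed at half the most. Time passes only in rows, so rows that do not move let the fingers close, or fill a call up. It gives the time, the measured TCP pose, the force, the opening and the grip force at its end, in the units of the state.
- r.sense(): the state, without advancing time (a new reading comes with each control period).
- r.capture(name): name is "scene" or "top"; returns (picture, depth): 420x560x3 uint8, red, green, blue; 420x560 float32, m along the optical axis (not along the pixel's ray), 0 where there is no reading.
- r.get_calibration(name): a dict with "mtx" (3x3 intrinsics, pixels), "extrinsics" (4x4, takes a point from camera to world coordinates). Camera axes: x right, y up, looking along -z (the intrinsics and any distortion apply to the point x, -y, -z); pixel columns grow to the right and rows downward; lengths in m; the calibration is good to about 2 mm. A picture is of the moment at which its call begins. get_calibration takes no time and is no camera call.
- r.finish_job(): hands the job in; it is judged then, once.
The state is a dict: "time_s": time; "joints": joint angles; "joint_velocities": joint speeds; "effort": joint torques, N m; "tcp_pos": TCP position; "ee_rot": TCP orientation; "wrist_force": force on the tool from outside, world axes, zero at the start; "moment": the same for the moment, N m; "gripper_width": opening from 0.0 (shut) to 1.0 (fully open); "gripper_force": force on a finger pad.
Only numpy, scipy, OpenCV 4.12 (cv2) and the standard library are available. Lean on these libraries where they do the work, as an engineer would, in place of code of your own. Each camera call takes 0.05 s, during which the arm holds its last target. There are 200 camera calls.

## Working session

There is one attempt and no reset: what is moved stays moved. The work goes in short steps, Python scripts to look and compute and a tool call to move; the robot and the scene stay as the last step left them, time stands still between calls to the robot, and variables do not carry over. Pictures are saved under pics/ and viewed, at most 10 in all, crops included, and the job is handed in when it is done.

Besides the shell and the picture viewer there is one more tool, called after ">>>" in YAML: its name, and indented under it one key for each argument. jog_arm: Moves the arm, as the interface text tells. Scaled input: -1 to 1 covers 0.025 m each way for a shift and 8 degrees each way for a turn. Its arguments: {"type":"object","properties":{"plan":{"type":"string"}},"required":["plan"]}

```bash
mkdir -p pics; cat > h.py <<'E'
import numpy as np, cv2
from station import r
def snap(n,f):
    p,d=r.capture(n); cv2.imwrite(f'pics/{f}.png',p[:,:,::-1]); np.savez(f'{f}.npz',p=p,d=d); return p,d
def cal(n):
    c=r.get_calibration(n); return np.array(c['mtx']),np.array(c['extrinsics'])
def ray(n,u,v):
    K,E=cal(n); q=np.linalg.inv(K)@[u,v,1]; return E[:3,3],E[:3,:3]@np.array([q[0],-q[1],-1])
def atz(n,u,v,z):
    o,d=ray(n,u,v); return o+d*(z-o[2])/d[2]
def dep(n,f,u,v):
    D=np.load(f'{f}.npz')['d']; o,d=ray(n,u,v); return o+d*D[int(v),int(u)]
E
python3 - <<'E'
from h import *
for n in ('top','scene'):
    snap(n,n+'0'); K,E=cal(n); print(n,K.round(1),E.round(3), r.get_calibration(n).keys())
    p=cv2.imread(f'pics/{n}0.png'); cv2.imwrite(f'pics/{n}0b.png',cv2.resize(p,(800,600),interpolation=cv2.INTER_CUBIC))
print(r.sense())
E
```

```text
top [[459.8   0.  276.2]
 [  0.  459.8 206.3]
 [  0.    0.    1. ]] [[ 1.000e-03  9.920e-01 -1.250e-01  3.890e-01]
 [-1.000e+00  1.000e-03 -2.000e-03  2.000e-02]
 [-2.000e-03  1.250e-01  9.920e-01  1.174e+00]
 [ 0.000e+00  0.000e+00  0.000e+00  1.000e+00]] dict_keys(['mtx', 'extrinsics'])
scene [[416.6   0.  281.4]
 [  0.  416.6 209.5]
 [  0.    0.    1. ]] [[-0.8   -0.48   0.361  0.913]
 [ 0.6   -0.629  0.493  0.604]
 [-0.009  0.611  0.791  0.955]
 [ 0.     0.     0.     1.   ]] dict_keys(['mtx', 'extrinsics'])
{'time_s': 0.1, 'joints': array([-5.19887011e+01,  2.20863573e+01,  3.88750595e-01, -2.45831074e-02,
       -6.84127484e+01, -1.48174240e+01]), 'joint_velocities': array([ 0.05220296, -0.12939978,  0.17939699,  0.08220823,  0.04187634,
       -0.00052389]), 'effort': array([ 7.99699374e-04, -3.91690493e+01,  1.87934983e+01,  4.23197374e+00,
        1.34497433e-02, -6.82479549e-05]), 'tcp_pos': array([ 0.24596242, -0.57398376,  0.22157869]), 'ee_rot': array([[-9.19239712e-01, -3.93697336e-01, -8.71743068e-04],
       [-3.93698287e-01,  9.19238027e-01,  1.76318412e-03],
       [ 1.07178486e-04,  1.96399262e-03, -9.99998066e-01]]), 'wrist_force': array([0.36012764, 0.25142733, 0.16911009]), 'moment': array([ 0.03252572, -0.03014807,  0.04455774]), 'gripper_force': 0.0, 'gripper_width': 1.0040390834548043}
```

View pics/top0b.png

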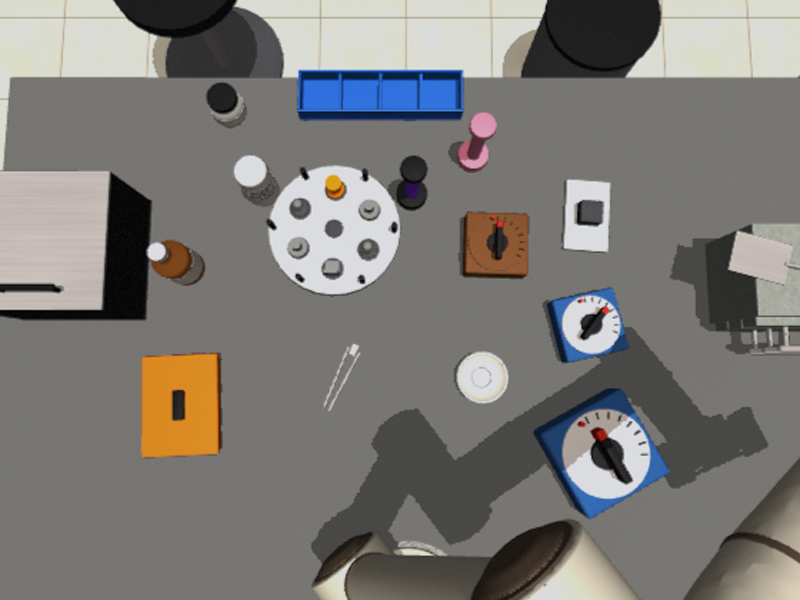

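View pics/scene0b.png

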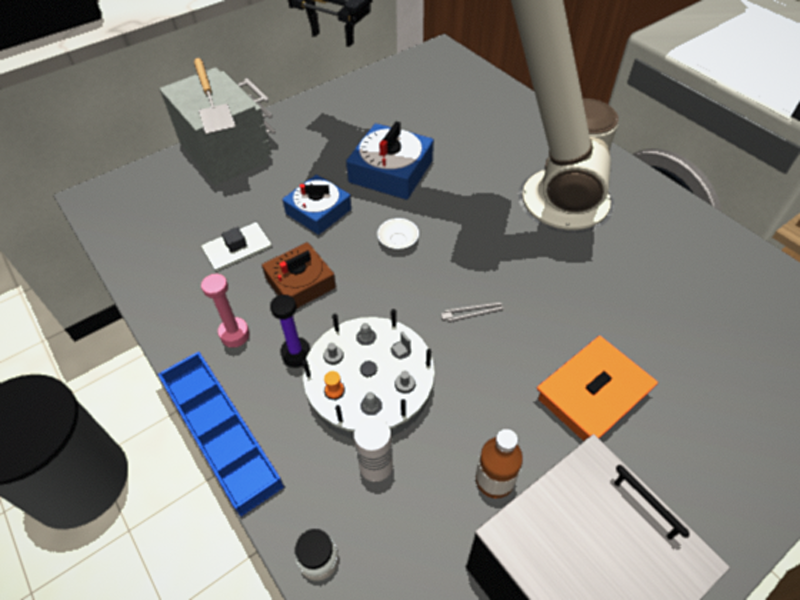

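The top view shows the amber print on the far side at (334,187) and the violet lamp to its right at (412,190), so the disc turns clockwise. The small blue counter is at (590,325). Next I enlarge both.

```bash
python3 - <<'E'
from h import *
p=cv2.imread('pics/top0.png')
a=cv2.resize(p[105:215,170:310],None,fx=4,fy=4,interpolation=cv2.INTER_CUBIC)
b=cv2.resize(p[195:260,375:445],None,fx=6,fy=6,interpolation=cv2.INTER_CUBIC)
c=np.zeros((850,560,3),np.uint8); c[:440]=a; c[440:440+390,:420]=b
cv2.imwrite('pics/ca.png',a);cv2.imwrite('pics/cb.png',b)
s=1/1.42857
for nm,u,v,z in (('disc c',334,229,.054),('amber',334,183,.095),('lampcap',413,168,.163),('blower',250,170,.13),('post R',394,227,.099),('post L',270,224,.099),('counter',590,324,.05),('dish',482,377,.025),('brown',498,243,.05),('bottle',165,253,.16)):
    print(nm,atz('top',u*s,v*s,z).round(4),dep('top','top0',u*s,v*s).round(3))
# disc fit: white pixels near disc with depth z~.054
d=np.load('top0.npz'); P=d['p'].astype(int);D=d['d']; K,E=cal('top')
v,u=np.mgrid[0:420,0:560]; X=np.stack([(u-K[0,2])/K[0,0]*D,-(v-K[1,2])/K[1,1]*D,-D],-1)@E[:3,:3].T+E[:3,3]
m=(abs(X[...,2]-.054)<.006)&(np.hypot(X[...,0]-.59,X[...,1]-.05)<.3)&(P.min(-1)>150)
c=X[m]; print(len(c)); 
n,l,st,ct=cv2.connectedComponentsWithStats(m.astype(np.uint8))
k=1+np.argmax(st[1:,4]); c=X[l==k]; print(cv2.minEnclosingCircle(c[:,:2].astype(np.float32)),c[:,2].mean())
# knob/counter: box top blue points
bl=(P[...,2]>P[...,0]+50)&(abs(X[...,2]-.048)<.008)
n,l,st,ct=cv2.connectedComponentsWithStats((bl).astype(np.uint8))
for k in range(1,n):
    if st[k,4]>60: print(st[k],X[l==k].mean(0).round(4),cv2.minAreaRect(X[l==k][:,:2].astype(np.float32)))
E
```

```text
disc c [0.6448 0.1281 0.054 ] [0.642 0.127 0.064]
amber [0.7149 0.1251 0.095 ] [0.714 0.125 0.099]
lampcap [ 0.719  -0.0069  0.163 ] [ 0.72  -0.007  0.16 ]
blower [0.7262 0.26   0.13  ] [0.726 0.26  0.132]
post R [0.638  0.0234 0.099 ] [0.638 0.023 0.098]
post L [0.6429 0.2309 0.099 ] [0.643 0.231 0.097]
counter [ 0.4797 -0.3127  0.05  ] [ 0.479 -0.308  0.065]
dish [ 0.3894 -0.1295  0.025 ] [ 0.389 -0.133  0.001]
brown [ 0.621  -0.1576  0.05  ] [ 0.615 -0.153  0.08 ]
bottle [0.5819 0.3827 0.16  ] [0.582 0.382 0.161]
5028
((0.6457874774932861, 0.12842833995819092), 0.11494748294353485) 0.05433626278295152
[386 202  54  51 647] [ 0.4785 -0.3085  0.0482] ((0.4799330234527588, -0.31321316957473755), (0.10872869938611984, 0.1097855269908905), 12.75826358795166)
```

View pics/ca.png

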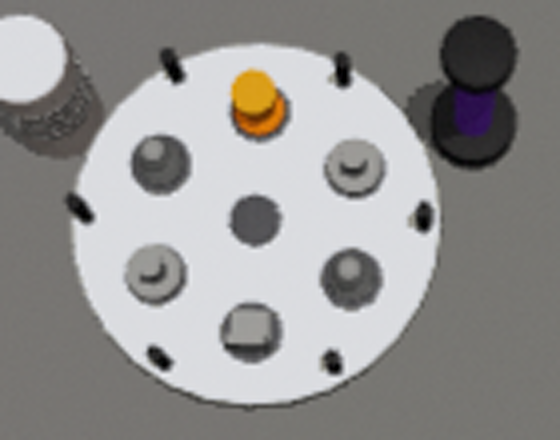

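View pics/cb.png

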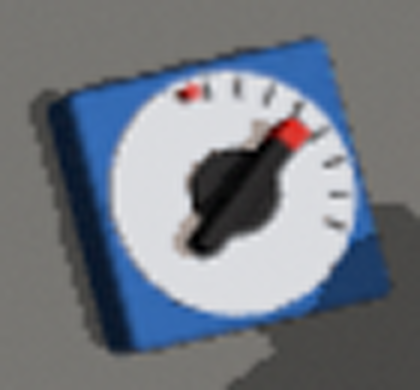

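The crops confirm these positions:
- **Carousel:** centre (0.646, 0.128), yaw about -1.5°.
- **Lamp:** measured radius 154 mm against the expected 155 mm.
- **Counter:** (0.480, -0.313), top side 109 mm, pin near crop pixel (190,92), pointer at (292,132).

I'll push the near-right post (208.5°) in +y along the near side.

>>> jog_arm:
  plan: "-0.9 0.75 0 0 0 0 1;-0.9 0.75 0 0 0 0 1;-0.9 0.75 0 0 0 0 1;-0.9 0.75 0 0 0 0 1;-0.9 0.75 0 0 0 0 1;-0.9 0.75 0 0 0 0 1;-0.9 0.75 0 0 0 0 1;-0.9 0.75 0 0 0 0 1;-0.9 0.75 0 0 0 0 1;-0.9 0.75 0 0 0 0 1"

```text
time_s: 1.1
tcp_pos: [0.3793, -0.3122, 0.2222]
ee_rot: [[-0.919, -0.394, -0.001], [-0.394, 0.919, 0.0], [0.0, 0.001, -1.0]]
wrist_force: [0.3, -0.0, 0.3]
gripper_width: 0.174
gripper_force: 0.0
```

>>> jog_arm:
  plan: "-0.9 0.75 0 0 0 0 1;-0.9 0.75 0 0 0 0 1;-0.9 0.75 0 0 0 0 1;-0.9 0.75 0 0 0 0 1;-0.9 0.75 0 0 0 0 1;-0.9 0.75 0 0 0 0 1;-0.9 0.75 0 0 0 0 1;-0.9 0.75 0 0 0 0 1;-0.9 0.75 0 0 0 0 1;-0.9 0.75 0 0 0 0 1"

```text
time_s: 2.1
tcp_pos: [0.5122, -0.0513, 0.2222]
ee_rot: [[-0.919, -0.394, -0.001], [-0.394, 0.919, 0.0], [0.001, 0.0, -1.0]]
wrist_force: [1.0, -0.8, -0.1]
gripper_width: 0.007
gripper_force: 0.0
```

>>> jog_arm:
  plan: "-0.9 0.75 0 0 0 0 1;-0.9 0.75 0 0 0 0 1;-0.9 0.75 0 0 0 0 1;-0.9 0.75 0 0 0 0 1;0 0 0.7 0 0 0 1;0 0 0.7 0 0 0 1;0 0 0.6 0 0 0 1;0 0 0 0 0 0 1;0 0 0 0 0 0 1;0 0 0 0 0 0 1"

```text
time_s: 3.1
tcp_pos: [0.5659, 0.0519, 0.1735]
ee_rot: [[-0.919, -0.394, 0.002], [-0.394, 0.919, 0.0], [-0.002, -0.0, -1.0]]
wrist_force: [0.7, 0.9, 0.4]
gripper_width: 0.002
gripper_force: 0.0
```

>>> jog_arm:
  plan: "0 0 0.8 0 0 0 1;0 0 0.8 0 0 0 1;0 0 0.8 0 0 0 1;0 0 0.8 0 0 0 1;0 0 0.8 0 0 0 1;0 0 0 0 0 0 1;0 0 0 0 0 0 1;0 0 0 0 0 0 1;0 0 0 0 0 0 1;0 0 0 0 0 0 1"

```text
time_s: 4.1
tcp_pos: [0.5658, 0.052, 0.0736]
ee_rot: [[-0.919, -0.394, 0.002], [-0.394, 0.919, 0.001], [-0.002, -0.0, -1.0]]
wrist_force: [-0.5, -0.1, -0.3]
gripper_width: 0.002
gripper_force: 0.0
```

```bash
cat >> h.py <<'E'
def rows(start,yaw0,targets):
    # start xy, yaw0 = angle of tool y (deg); tool z down. targets (x,y,yaw)
    x,y,a=start[0],start[1],yaw0
    for tx,ty,ta in targets:
        t=np.radians(a); ty_=np.array([np.cos(t),np.sin(t)]); tx_=np.array([np.cos(t+np.pi/2),np.sin(t+np.pi/2)])
        # tool x = y x z ; z down -> x at y+90
        d=np.array([tx-x,ty-y]); dx,dy,dr=round(d@tx_/.025,2),round(d@ty_/.025,2),round((a-ta)/8,2)
        print(dx,dy,0,0,0,dr); p=np.array([x,y])+(dx*tx_+dy*ty_)*.025; x,y=p; a=a-dr*8
C=np.array([.6458,.1284])
E
python3 - <<'E'
from h import *
s=r.sense(); print(s['tcp_pos'],s['wrist_force']); R=s['ee_rot']; yaw=np.degrees(np.arctan2(R[1,1],R[0,1])); print(yaw)
T=[]
for k,phi in enumerate(np.linspace(213,152,26)):
    f=np.radians(phi); e=np.array([np.cos(f),np.sin(f)]); t=np.array([np.sin(f),-np.cos(f)])
    p=C+.108*e-.020*t; w=min(1,(k+1)/6); T.append((*p,yaw+(phi-90-yaw)*w))
rows(s['tcp_pos'],yaw,T); print(T[-1])
E
```

```text
[0.56582044 0.05201628 0.07355232] [-0.458083   -0.07277535 -0.27576217]
113.19730299482268
-0.02 0.02 0 0 0 -0.2
0.05 0.18 0 0 0 -0.11
0.05 0.18 0 0 0 0.0
0.04 0.19 0 0 0 0.1
0.03 0.18 0 0 0 0.21
0.03 0.19 0 0 0 0.3
0.03 0.18 0 0 0 0.3
0.03 0.19 0 0 0 0.31
0.03 0.18 0 0 0 0.3
0.03 0.18 0 0 0 0.31
0.03 0.19 0 0 0 0.3
0.03 0.18 0 0 0 0.31
0.03 0.19 0 0 0 0.3
0.03 0.18 0 0 0 0.31
0.03 0.19 0 0 0 0.3
0.03 0.18 0 0 0 0.31
0.03 0.19 0 0 0 0.3
0.03 0.18 0 0 0 0.31
0.03 0.19 0 0 0 0.3
0.03 0.18 0 0 0 0.31
0.03 0.19 0 0 0 0.3
0.03 0.18 0 0 0 0.31
0.03 0.19 0 0 0 0.3
0.03 0.18 0 0 0 0.31
0.03 0.18 0 0 0 0.3
0.03 0.19 0 0 0 0.31
(np.float64(0.5410522287155182), np.float64(0.16144397692369766), np.float64(62.0))
```

>>> jog_arm:
  plan: "0 0 0 0 0 -0.2 1;0.05 0.18 0 0 0 -0.1 1;0.05 0.18 0 0 0 0 1;0.04 0.19 0 0 0 0.1 1;0.03 0.18 0 0 0 0.2 1;0.03 0.19 0 0 0 0.3 1;0.03 0.18 0 0 0 0.3 1;0.03 0.19 0 0 0 0.3 1;0.03 0.18 0 0 0 0.3 1;0.03 0.18 0 0 0 0.3 1"

```text
time_s: 5.1
tcp_pos: [0.5425, 0.0869, 0.0725]
ee_rot: [[-0.981, -0.192, -0.0], [-0.192, 0.981, -0.001], [0.001, -0.001, -1.0]]
wrist_force: [1.6, -2.5, 0.4]
gripper_width: 0.003
gripper_force: 1.2
```

>>> jog_arm:
  plan: "0.03 0.19 0 0 0 0.3 1;0.03 0.18 0 0 0 0.3 1;0.03 0.19 0 0 0 0.3 1;0.03 0.18 0 0 0 0.3 1;0.03 0.19 0 0 0 0.3 1;0.03 0.18 0 0 0 0.3 1;0.03 0.19 0 0 0 0.3 1;0.03 0.18 0 0 0 0.3 1;0.03 0.19 0 0 0 0.3 1;0.03 0.18 0 0 0 0.3 1"

```text
time_s: 6.1
tcp_pos: [0.5347, 0.1335, 0.0725]
ee_rot: [[-0.975, 0.224, -0.0], [0.224, 0.975, -0.0], [0.0, -0.0, -1.0]]
wrist_force: [0.2, -0.0, -0.3]
gripper_width: 0.005
gripper_force: 0.0
```

>>> jog_arm:
  plan: "0.03 0.19 0 0 0 0.3 1;0.03 0.18 0 0 0 0.3 1;0.03 0.19 0 0 0 0.3 1;0.03 0.18 0 0 0 0.3 1;0.03 0.18 0 0 0 0.3 1;0 0 0 0 0 0 1;0 0 0 0 0 0 1;0 0 0 0 0 0 1;0 0 0 0 0 0 1;0 0 0 0 0 0 1"

```text
time_s: 7.1
tcp_pos: [0.5384, 0.1559, 0.0726]
ee_rot: [[-0.908, 0.42, -0.0], [0.42, 0.908, -0.0], [0.0, -0.0, -1.0]]
wrist_force: [1.1, -0.7, -0.1]
gripper_width: 0.004
gripper_force: 0.0
```

```bash
python3 - <<'E'
from h import *
snap('top','top1')
p=cv2.imread('pics/top1.png'); cv2.imwrite('pics/t1.png',cv2.resize(p[95:265,150:450],(800,453),interpolation=cv2.INTER_CUBIC))
E
```

```text
(no output)
```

View pics/t1.png

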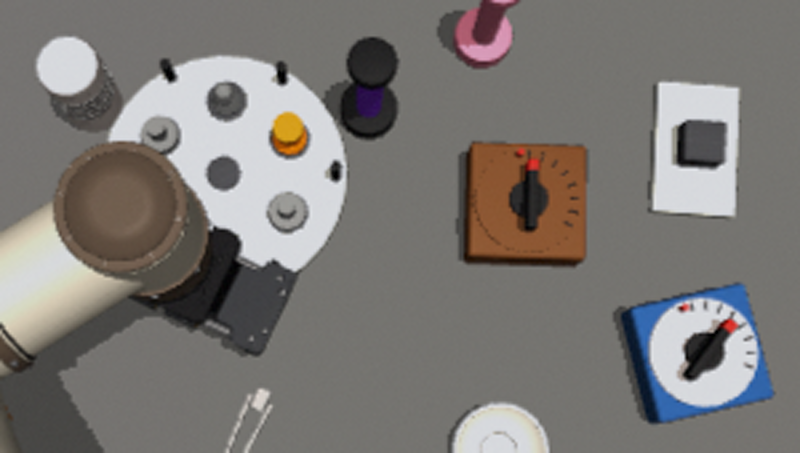

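The disc has moved one click clockwise. The amber print is at (289,132), beside the lamp at (370,70). Now I back off and measure the knob.

>>> jog_arm:
  plan: "0 -0.3 0 0 0 0 1;0.6 -0.2 0 0 0 0 1;0.9 0 0 0 0 0 1;0.9 0 -0.4 0 0 0 1;0 0 -1 0 0 0 1;0 0 -1 0 0 0 1;0 0 -1 0 0 0 1;0 0 -1 0 0 0 1;0 0 0 0 0 0 1;0 0 0 0 0 0 1"

```text
time_s: 8.15
tcp_pos: [0.4784, 0.1695, 0.1828]
ee_rot: [[-0.908, 0.42, 0.0], [0.42, 0.908, 0.001], [0.0, 0.001, -1.0]]
wrist_force: [-0.4, 0.2, 0.4]
gripper_width: 0.003
gripper_force: 0.0
```

```bash
python3 - <<'E'
from h import *
d=np.load('top0.npz'); P=d['p'].astype(int);D=d['d']; K,E=cal('top')
v,u=np.mgrid[0:420,0:560]; X=np.stack([(u-K[0,2])/K[0,0]*D,-(v-K[1,2])/K[1,1]*D,-D],-1)@E[:3,:3].T+E[:3,3]
A=np.array([.480,-.3132])
pin=atz('top',190/6+375,92/6+195,.062)[:2]-A; tip=atz('top',292/6+375,132/6+195,.08)[:2]-A; tail=atz('top',200/6+375,240/6+195,.08)[:2]-A
ang=lambda q:(np.hypot(*q),np.degrees(np.arctan2(q[1],q[0])))
print('pin',ang(pin),'tip',ang(tip),'tail',ang(tail))
m=(X[...,2]>.072)&(X[...,2]<.09)&(np.hypot(X[...,0]-A[0],X[...,1]-A[1])<.05)
print(m.sum(),cv2.minAreaRect(X[m][:,:2].astype(np.float32)),X[m].mean(0))
print(r.sense()['tcp_pos'])
E
```

```text
pin (np.float64(0.04288656083986857), np.float64(24.779304506240702)) tip (np.float64(0.026879618086887012), np.float64(-39.21848596699901)) tail (np.float64(0.03068496309224927), np.float64(136.47832877969614))
127 ((0.4802831709384918, -0.3137156069278717), (0.010585246607661247, 0.06374217569828033), 51.68925857543945) [ 0.48006855 -0.31317479  0.07981797]
[0.47841389 0.16952666 0.18280371]
```

>>> jog_arm:
  plan: "-0.4 -0.9 0 0 0 0 1;-0.4 -0.9 0 0 0 0 1;-0.4 -0.9 0 0 0 0 1;-0.4 -0.9 0 0 0 0 1;-0.4 -0.9 0 0 0 0 1;-0.4 -0.9 0 0 0 0 1;-0.4 -0.9 0 0 0 0 1;-0.4 -0.9 0 0 0 0 1;-0.4 -0.9 0 0 0 0 1;-0.4 -0.9 0 0 0 0 1"

```text
time_s: 9.15
tcp_pos: [0.4738, -0.0776, 0.1811]
ee_rot: [[-0.908, 0.42, -0.003], [0.42, 0.908, -0.0], [0.003, -0.001, -1.0]]
wrist_force: [-0.1, -0.3, -0.5]
gripper_width: 0.004
gripper_force: 0.0
```

>>> jog_arm:
  plan: "-0.4 -0.9 0 0 0 0 1;-0.4 -0.9 0 0 0 0 1;-0.4 -0.9 0 0 0 0 1;-0.4 -0.9 0 0 0 0 1;-0.4 -0.9 0 0 0 0 1;-0.4 -0.9 0 0 0 0 1;-0.4 -0.9 0 0 0 0 1;-0.5 -0.9 0 0 0 0 1;0 0 0 0 0 0.85 1;0 0 0 0 0 0.85 1"

```text
time_s: 10.15
tcp_pos: [0.4731, -0.275, 0.1805]
ee_rot: [[-0.779, 0.627, -0.004], [0.627, 0.779, 0.001], [0.004, -0.001, -1.0]]
wrist_force: [-0.1, 0.2, -0.6]
gripper_width: 0.009
gripper_force: 0.0
```

```bash
python3 - <<'E'
from h import *
d=np.load('top0.npz'); D=d['d']; K,E=cal('top')
v,u=np.mgrid[0:420,0:560]; X=np.stack([(u-K[0,2])/K[0,0]*D,-(v-K[1,2])/K[1,1]*D,-D],-1)@E[:3,:3].T+E[:3,3]
m=(D>0)&(X[...,0]>.22)&(X[...,0]<.42)&(X[...,1]<-.23)&(X[...,1]>-.45)
print('big counter max z',X[m][:,2].max())
s=r.sense(); R=s['ee_rot']; yaw=np.degrees(np.arctan2(R[1,1],R[0,1])); print(s['tcp_pos'],yaw)
A=np.array([.4802,-.3134]); T=[]
def pose(th,gap):
    f=np.radians(th); e=np.array([np.cos(f),np.sin(f)]); n=np.array([np.sin(f),-np.cos(f)])
    return (*(A+.028*e+(.020+gap)*n),th-90)
print('start',pose(141.5,.008))
T=[pose(141.5,.008),pose(141.5,.003)]+[pose(t,0) for t in np.linspace(143,193.5,18)]
rows(s['tcp_pos'],yaw,T)
E
```

```text
big counter max z 0.6801840807105701
[ 0.47310026 -0.27497653  0.18049611] 51.192298347642456
start (np.float64(0.4757173814339858), np.float64(-0.27405656178227905), 51.5)
-0.06 0.09 0 0 0 -0.04
0.0 -0.2 0 0 0 0.0
0.02 -0.15 0 0 0 -0.19
0.04 -0.05 0 0 0 -0.37
0.04 -0.06 0 0 0 -0.37
0.04 -0.06 0 0 0 -0.37
0.04 -0.06 0 0 0 -0.37
0.04 -0.06 0 0 0 -0.37
0.04 -0.06 0 0 0 -0.37
0.04 -0.06 0 0 0 -0.38
0.04 -0.06 0 0 0 -0.37
0.04 -0.06 0 0 0 -0.37
0.04 -0.06 0 0 0 -0.37
0.04 -0.05 0 0 0 -0.37
0.04 -0.06 0 0 0 -0.37
0.04 -0.06 0 0 0 -0.37
0.04 -0.06 0 0 0 -0.37
0.04 -0.06 0 0 0 -0.38
0.04 -0.06 0 0 0 -0.37
0.04 -0.06 0 0 0 -0.37
```

```bash
python3 - <<'E'
from h import *
for q in ((600,437),(608,455),(625,475),(640,420)): print(dep('top','top0',q[0]*.7,q[1]*.7).round(3))
E
```

```text
[ 0.296 -0.301  0.12 ]
[ 0.267 -0.317  0.107]
[ 0.237 -0.34   0.115]
[ 0.315 -0.409 -0.   ]
```

>>> jog_arm:
  plan: "-0.06 0.09 0 0 0 0 1;0 0 0.9 0 0 0 1;0 0 0.9 0 0 0 1;0 0 0.9 0 0 0 1;0 0 0 0 0 0 1;0 0 0 0 0 0 1;0 0 0 0 0 0 1;0 0 0 0 0 0 1;0 0 0 0 0 0 1;0 0 0 0 0 0 1"

```text
time_s: 11.15
tcp_pos: [0.4773, -0.2736, 0.1157]
ee_rot: [[-0.784, 0.621, 0.001], [0.621, 0.784, -0.0], [-0.001, 0.0, -1.0]]
wrist_force: [1.1, 0.5, 0.2]
gripper_width: 0.007
gripper_force: 0.0
```

>>> jog_arm:
  plan: "0 0 0.7 0 0 0 1;0 0 0.7 0 0 0 1;0 0 0.65 0 0 0 1;0 0 0 0 0 0 1;0 -0.2 0 0 0 0 1;0.02 -0.15 0 0 0 -0.2 1;0.04 -0.05 0 0 0 -0.37 1;0.04 -0.06 0 0 0 -0.37 1;0.04 -0.06 0 0 0 -0.37 1;0.04 -0.06 0 0 0 -0.37 1"

```text
time_s: 12.15
tcp_pos: [0.4654, -0.2834, 0.0653]
ee_rot: [[-0.908, 0.42, 0.003], [0.42, 0.908, -0.001], [-0.003, 0.0, -1.0]]
wrist_force: [0.3, 0.7, -0.4]
gripper_width: 0.002
gripper_force: 0.0
```

>>> jog_arm:
  plan: "0.04 -0.06 0 0 0 -0.37 1;0.04 -0.06 0 0 0 -0.37 1;0.04 -0.06 0 0 0 -0.37 1;0.04 -0.06 0 0 0 -0.37 1;0.04 -0.06 0 0 0 -0.37 1;0.04 -0.06 0 0 0 -0.37 1;0.04 -0.06 0 0 0 -0.37 1;0.04 -0.06 0 0 0 -0.37 1;0 0 0 0 0 0 1;0 0 0 0 0 0 1"

```text
time_s: 13.15
tcp_pos: [0.4546, -0.2926, 0.0648]
ee_rot: [[-1.0, 0.024, 0.002], [0.024, 1.0, -0.001], [-0.002, -0.001, -1.0]]
wrist_force: [-0.7, 1.1, 0.9]
gripper_width: 0.005
gripper_force: 0.1
```

```bash
python3 - <<'E'
from h import *
s=r.sense(); R=s['ee_rot']; yaw=np.degrees(np.arctan2(R[1,1],R[0,1])); print(s['tcp_pos'],yaw,s['wrist_force'],s['moment'])
q=s['tcp_pos'][:2]-[.4802,-.3134]
y=R[:2,1]
# bar angle from contact: face point = tcp - .015*y, bar centreline -.020*y
c=q-.020*y; print('centreline pt',c,'tail angle',np.degrees(np.arctan2(c[1],c[0])),np.hypot(*c))
E
```

```text
[ 0.45455684 -0.29264762  0.06475246] 88.65080272236945 [-0.71361897  1.0818907   0.89585002] [ 0.01195414  0.06061544 -0.02928027]
centreline pt [-0.02611408  0.00075792] tail angle 178.33753649135005 0.026125073573612892
```

>>> jog_arm:
  plan: "0.04 -0.06 0 0 0 -0.37 1;0.04 -0.06 0 0 0 -0.37 1;0.04 -0.06 0 0 0 -0.37 1;0.04 -0.06 0 0 0 -0.37 1;0.02 -0.03 0 0 0 -0.19 1;0 0 0 0 0 0 1;0 0 0 0 0 0 1;0 0 0 0 0 0 1;0 0 0 0 0 0 1;0 0 0 0 0 0 1"

```text
time_s: 14.15
tcp_pos: [0.4501, -0.2993, 0.0638]
ee_rot: [[-0.978, -0.209, 0.0], [-0.209, 0.978, -0.0], [-0.0, -0.0, -1.0]]
wrist_force: [-0.6, 0.1, -0.1]
gripper_width: 0.007
gripper_force: 0.0
```

>>> jog_arm:
  plan: "0 -0.02 0 0 0 0 1;0 -0.02 0 0 0 0 1;0 -0.02 0 0 0 0 1;0 -0.02 0 0 0 0 1;0 0 0 0 0 0 1;0 0 0 0 0 0 1;0 0 0 0 0 0 1;0 0 0 0 0 0 1;0 0 0 0 0 0 1;0 0 0 0 0 0 1"

```text
time_s: 15.15
tcp_pos: [0.4504, -0.3012, 0.0637]
ee_rot: [[-0.978, -0.209, -0.0], [-0.209, 0.978, 0.0], [0.0, 0.0, -1.0]]
wrist_force: [-0.7, 1.1, -0.3]
gripper_width: 0.006
gripper_force: 0.6
```

>>> jog_arm:
  plan: "0 -0.02 0 0 0 0 1;0 -0.02 0 0 0 0 1;0 -0.02 0 0 0 0 1;0 0 0 0 0 0 1;0 0 0 0 0 0 1;0 0 0 0 0 0 1;0 0 0 0 0 0 1;0 0 0 0 0 0 1;0 0 0 0 0 0 1;0 0 0 0 0 0 1"

```text
time_s: 16.15
tcp_pos: [0.451, -0.3028, 0.0639]
ee_rot: [[-0.978, -0.209, 0.0], [-0.209, 0.978, -0.0], [-0.0, -0.0, -1.0]]
wrist_force: [-0.3, 1.2, -0.7]
gripper_width: 0.006
gripper_force: 0.3
```

>>> jog_arm:
  plan: "0 -0.02 0 0 0 0 1;0 -0.02 0 0 0 0 1;0 -0.02 0 0 0 0 1;0 0 0 0 0 0 1;0 0 0 0 0 0 1;0 0 0 0 0 0 1;0 0 0 0 0 0 1;0 0 0 0 0 0 1;0 0 0 0 0 0 1;0 0 0 0 0 0 1"

```text
time_s: 17.15
tcp_pos: [0.4512, -0.3042, 0.0638]
ee_rot: [[-0.978, -0.209, 0.0], [-0.209, 0.978, -0.0], [-0.0, -0.0, -1.0]]
wrist_force: [-0.9, 0.5, -0.0]
gripper_width: 0.003
gripper_force: 0.4
```

```bash
python3 - <<'E'
from h import *
for n in('scene','top'):snap(n,n+'2')
p=cv2.imread('pics/scene2.png')[110:190,180:280]; q=cv2.imread('pics/top2.png')[190:270,365:465]
cv2.imwrite('pics/k2.png',np.hstack([cv2.resize(p,(400,320),interpolation=cv2.INTER_CUBIC),cv2.resize(q,(400,320),interpolation=cv2.INTER_CUBIC)]))
E
```

```text
(no output)
```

View pics/k2.png

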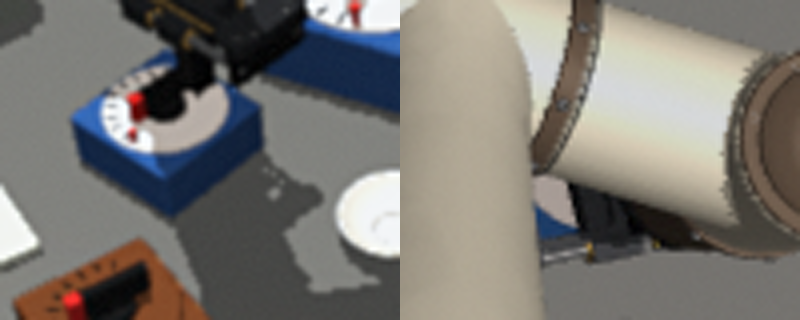

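```bash
python3 - <<'E'
from h import *
A=np.array([.4802,-.3134])
for u,v,z in((137,100,.08),(132,131,.062)):
    q=atz('scene',180+u/4,110+v/4,z)[:2]-A; print(q,np.hypot(*q),np.degrees(np.arctan2(q[1],q[0])))
d=np.load('scene2.npz'); D=d['d'];P=d['p'].astype(int); K,E=cal('scene')
v,u=np.mgrid[0:420,0:560]; X=np.stack([(u-K[0,2])/K[0,0]*D,-(v-K[1,2])/K[1,1]*D,-D],-1)@E[:3,:3].T+E[:3,3]
m=(P[...,0]>130)&(P[...,1]<60)&(np.hypot(X[...,0]-A[0],X[...,1]-A[1])<.06)
for z0,z1 in((.055,.067),(.07,.09)):
    k=m&(X[...,2]>z0)&(X[...,2]<z1); c=X[k].mean(0); q=c[:2]-A; print(k.sum(),c,np.degrees(np.arctan2(q[1],q[0])))
E
```

```text
[0.02412734 0.01478864] 0.02829898015472291 31.505841198729744
[0.03716331 0.0240935 ] 0.04429004412755705 32.955916251017356
1 [ 0.5176152  -0.2890893   0.06125676] 33.01398453487223
6 [ 0.50314272 -0.30316442  0.07949924] 24.04337534228732
```

>>> jog_arm:
  plan: "0 -0.02 0 0 0 0 1;0 -0.02 0 0 0 0 1;0 -0.02 0 0 0 0 1;0 0 0 0 0 0 1;0 0 0 0 0 0 1;0 0 0 0 0 0 1;0 0 0 0 0 0 1;0 0 0 0 0 0 1;0 0 0 0 0 0 1;0 0 0 0 0 0 1"

```text
time_s: 18.25
tcp_pos: [0.4512, -0.3055, 0.0638]
ee_rot: [[-0.978, -0.209, -0.001], [-0.209, 0.978, 0.0], [0.0, 0.0, -1.0]]
wrist_force: [-1.6, 4.1, 1.4]
gripper_width: 0.007
gripper_force: 2.5
```

>>> jog_arm:
  plan: "0 -0.02 0 0 0 0 1;0 -0.02 0 0 0 0 1;0 0 0 0 0 0 1;0 0 0 0 0 0 1;0 0 0 0 0 0 1;0 0 0 0 0 0 1;0 0 0 0 0 0 1;0 0 0 0 0 0 1;0 0 0 0 0 0 1;0 0 0 0 0 0 1"

```text
time_s: 19.25
tcp_pos: [0.4511, -0.3056, 0.0637]
ee_rot: [[-0.978, -0.209, -0.001], [-0.209, 0.978, 0.002], [0.001, 0.002, -1.0]]
wrist_force: [-2.8, 9.1, 4.9]
gripper_width: 0.006
gripper_force: 4.3
```

The TCP stayed put while the force rose to 9 N, so the knob is at its stop. I back off, lift, move clear and check.

>>> jog_arm:
  plan: "0 0.08 0 0 0 0 1;0 0.2 0 0 0 0 1;0 0.1 0 0 0 0 1;0 0 -0.8 0 0 0 1;0 0 -1 0 0 0 1;0 0 -1 0 0 0 1;0 0 -1 0 0 0 1;0 0 -1 0 0 0 1;0 0 -0.5 0 0 0 1;0 0 0 0 0 0 1"

```text
time_s: 20.25
tcp_pos: [0.4508, -0.2979, 0.1981]
ee_rot: [[-0.978, -0.209, 0.005], [-0.209, 0.978, -0.002], [-0.004, -0.003, -1.0]]
wrist_force: [0.7, 1.1, -1.0]
gripper_width: 0.001
gripper_force: 0.0
```

>>> jog_arm:
  plan: "0 -0.9 0 0 0 0 1;0 -0.9 0 0 0 0 1;0 -0.9 0 0 0 0 1;0.5 -0.9 0 0 0 0 1;0.5 -0.9 0 0 0 0 1;0.5 -0.9 0 0 0 0 1;0.5 -0.9 0 0 0 0 1;0.5 -0.9 0 0 0 0 1;0.5 -0.9 0 0 0 0 1;0.5 -0.9 0 0 0 0 1"

```text
time_s: 21.25
tcp_pos: [0.4103, -0.5362, 0.1938]
ee_rot: [[-0.978, -0.209, -0.002], [-0.209, 0.978, 0.002], [0.002, 0.003, -1.0]]
wrist_force: [0.8, -0.6, -0.4]
gripper_width: 0.007
gripper_force: 0.0
```

```bash
python3 - <<'E'
from h import *
snap('top','top3'); p=cv2.imread('pics/top3.png'); cv2.imwrite('pics/t3.png',cv2.resize(p[95:305,150:450],(800,560),interpolation=cv2.INTER_CUBIC))
d=np.load('top3.npz'); D=d['d']; K,E=cal('top'); A=[.4802,-.3134]
v,u=np.mgrid[0:420,0:560]; X=np.stack([(u-K[0,2])/K[0,0]*D,-(v-K[1,2])/K[1,1]*D,-D],-1)@E[:3,:3].T+E[:3,3]
m=(X[...,2]>.072)&(X[...,2]<.09)&(np.hypot(X[...,0]-A[0],X[...,1]-A[1])<.05)
print(m.sum(),cv2.minAreaRect(X[m][:,:2].astype(np.float32)))
E
```

```text
134 ((0.4795916974544525, -0.3133830428123474), (0.06389988213777542, 0.011599834077060223), 12.605008125305176)
```

View pics/t3.png

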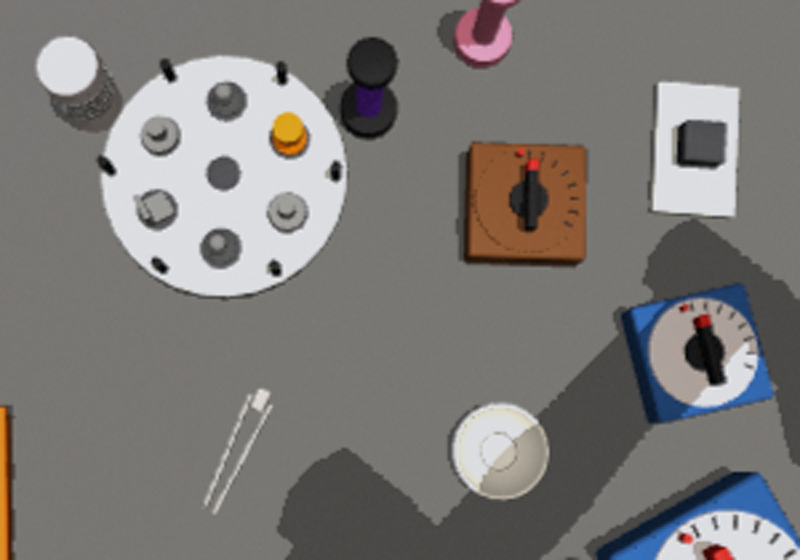

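The knob bar lies at 12.6°, matching the box yaw of 12.8°, so it is at zero, with its pointer at (703,320) beside the pin at (684,308). The amber print at (289,132) is in its click beside the lamp, and nothing in view has shifted.

```bash
python3 -c "
from station import r
print(r.finish_job())"
```

```text
the job is handed in; nothing more can be done
None
```

The carousel is one click clockwise with the amber print beside the violet lamp, the counter knob is back at its zero stop, and the job is handed in at about 21 s.

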